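Clamp a watch head in the case holder with its thumbwheel

TASK

Set the small steel watch with the white dial face up on the bed of the blue case holder, between the two brass pins and the open steel jaw, and let go of it. Then roll the holder's orange thumbwheel with a light fingertip, without pressing hard on the holder, until the jaw has pushed the watch against both pins and holds it snugly; do not push the jaw itself, and leave the other things on the bench where they are.

Things in the scene. Friction and masses are not known exactly. Their poses are not given: they have to be found in the camera images.
- case: The steel watch head with a white dial and no strap: a loose plain disc, 36 mm across, 10 mm tall, about 60 g. Origin at the centre of its underside; z is up through the dial. It lies dial up on the bench among two other watches: a larger gold one (46 mm) and a black-dialled one (40 mm).
- holder: The case holder, fixed to the bench: a blue block 170 mm (x) by 84 mm (y), its flat top (the bed) 20 mm above the bench. Origin at the centre of its underside. Along its x, from -x to +x: two brass pins (8 mm thick, 8 mm tall), the nest, the steel jaw in a 12 mm deep trough, and a black head with the orange thumbwheel in a well as deep.
- nest (a point): Point on the bed where the centre of the watch's underside stands when it touches both pins; axes as the holder's. The pin centres lie 18 mm from it towards -x and 12.6 mm to either side in y. The bed is open on both y sides for the fingers. Set the watch down 2 to 5 mm from this point towards +x, clear of pins and jaw.
- jaw (a joint): Travel of the steel jaw in m: 0 fully open, its face 31 mm from the nest point towards +x; 0.013 when it grips the seated watch (18 mm from it). It starts at 0 to 0.006 and the thumbwheel alone drives it towards -x, 5 mm per radian. It is 34 mm wide (y), 8 mm thick, its top 7 to 19 mm above the bed. It does not move back by itself.
- wheel_foot (a point): Point at bed height straight below the middle of the orange ribbed thumbwheel, 36 mm in diameter and 14 mm wide, its axle level along the holder's x; axes as the holder's. The wheel's crest stands above this point by 30 to 42 mm: the head is set to another height each time and nothing reports it, so it must be found by touch. The wheel turns stiffly (1.5 N at the rim) and stays where left.
- roll_to (a point): Point at bed height at the foot of the wheel's black head, 28 mm from wheel_foot towards the holder's +y. Rolling the wheel's crest towards this side closes the jaw, away from it opens the jaw. Strokes of about 20 mm (1.1 rad of wheel) are repeated, lifting the finger in between. Once the jaw holds the watch the wheel does not turn on and the finger slips on it.
- head_foot (a point): Point at bed height under the far (+x) face of the black head, 14 mm from wheel_foot (head 28 mm in x, 56 mm in y). Its cheeks flank the wheel 4.5 mm below the crest, so the wheel cannot be pinched; only its top is free. Wheel and head are sprung: they yield 1 mm per 5 N pressed down (after the first 1 N) and bottom at 3 mm (15 N, too much). A press of 4 to 8 N rolls and clamps.
- gold_watch: Bystander: gold pocket watch, 46 mm across, 13 mm tall. Origin at the centre of its underside.
- black_watch: Bystander: dark steel watch head with a black dial, 40 mm across, 11 mm tall. Origin at the centre of its underside.
- spool: Bystander: turned wooden stand, 44 mm across, 40 mm tall. Origin at the centre of its underside.
- screwdriver: Bystander: red-handled screwdriver, 130 mm long, lying flat.
- loupe: Bystander: black eye loupe, 38 mm across, 26 mm tall. Origin at the centre of its underside.
There are look-alikes about, which are no part of the job. What is shaped like the holder but turquoise is not meant. Of the things that look like the case, take the one that is farthest from the robot's base at the start.

How it is judged:
By the outcome, as a careful person would: the job done as asked, in the order asked, and still so for the second after the job is handed in, with the robot touching nothing.
It also fails if it takes over 66 s, if anything falls off the work surface, if the arm or the gripper's body presses on something with over 40 N, if the wrist force passes 120 N, or if a joint passes its speed limit or range.

ROBOT

A 6-joint arm with a two-finger parallel gripper is mounted at the origin on the work surface. World frame = base frame: x ahead of the robot, y to its left, z up, the work surface at z = 0. Lengths are in m, angles in rad, forces in N, time in s.
With the tool pointing down it reaches from about 0.35 to 0.775 m from the base axis. Payload 5.5 kg.
Tool frame: the origin (TCP) lies midway between the tips of the shut fingers; the grasp point (between the pads) lies 19 mm behind it; z points along the fingers, y is the line along which they close (so a half turn about z gives the same grasp; the last joint's range is limited). The gripper opens to 85 mm and grips with 20 to 120 N. Pads are 22 mm wide; open, the fingers measure 114 mm over their backs; the gripper's body (76 mm by 85 mm) begins 54 mm behind the grasp point. The pads swing forward as they close: fully open they stand 13 mm farther back than shut.
Start: joints at [0.985, 0.313, 0.046, 1.304, 0, 1.431], TCP at [0.248, 0.519, 0.231] pointing down, gripper open.
Joint ranges: [-2.76, 2.76], [-0.86, 1.69], [-1.03, 1.26], [-2.2, 2.34], [-1.47, 1.5], [-3.14, 3.14]. Speed limits (rad/s): [2.57, 2.57, 3.14, 3.14, 3.14, 3.14].

INTERFACE

Orientations are given as a unit quaternion [w, x, y, z].
In Python, from workcell import telemetry, imaging, env gives the robot as it stands. The module is installed in compiled form; this text tells all that it offers.
- The arm moves only by the tool step_arm, never from a script. Its argument "moves" is a list of rows, each a list of 3 entries, a list of its own where there are three numbers: the shift along the tool's x, y, z in mm, then the turn, a rotation vector about the tool's x, y, z in rad, then the finger opening in mm, from 0 to 85.4. A call has 1 to 8 rows; each row is the pose to reach, as a shift and turn from the pose commanded when the call began, along the tool's axes at that moment; what a row does not reach only later rows make up. A row lasts 1/12 s, in which the tool goes at most 41.7 mm and 7.16 degrees, less where a joint would pass 70% of its speed; a pose out of reach is approached as far as the arm can. A call with a gripper value outside its range is refused whole. The fingers move at their own pace and stop on an object; "grip_force" is the grip in N (left out, the last holds). Time passes only in rows, so rows that repeat a pose let the fingers close. It gives the time, the measured TCP pose, the force, the opening and the grip force at its end, in the units of the state.
- telemetry.get_state(): the state, without advancing time (a new reading comes with each control period).
- imaging.read_camera(name): name is "scene" or "side" or "wrist"; returns the picture (420x560x3 uint8, red, green, blue); there is no depth.
- imaging.camera_params(name): a dict with "camera_matrix" (3x3 intrinsics, pixels), "D" ([k1, k2, p1, p2, k3] as OpenCV has them; the pictures are not rectified), "pose" (4x4, takes a point from camera to world coordinates). Camera axes: x right, y up, looking along -z (the intrinsics and any distortion apply to the point x, -y, -z); pixel columns grow to the right and rows downward; lengths in m; the calibration is good to about 2 mm. A picture is of the moment at which its call begins: read the wrist's pose just before it. camera_params takes no time and is no camera call; for the wrist camera it gives the pose at the moment of the call.
- env.hand_in(): hands the job in; it is judged then, once.
The state is a dict: "clock": time; "joint_pos": joint angles; "qvel": joint speeds; "tau": joint torques, N m; "tcp_pos": TCP position; "orientation": TCP orientation; "wrist_force": force on the tool from outside, world axes, zero at the start; "ft_torque": the same for the moment, N m; "finger_gap": finger opening in m; "grip_force": force on a finger pad.
Only numpy, scipy, OpenCV 4.12 (cv2) and the standard library are available. Lean on these libraries where they do the work, as an engineer would, in place of code of your own. Each camera call takes 0.05 s, during which the arm holds its last target. There are 200 camera calls.

## Working session

There is one attempt and no reset: what is moved stays moved. The work goes in short steps, Python scripts to look and compute and a tool call to move; the robot and the scene stay as the last step left them, time stands still between calls to the robot, and variables do not carry over. Pictures are saved under pics/ and viewed, at most 10 in all, crops included, and the job is handed in when it is done.

Besides the shell and the picture viewer there is one more tool, called as name(argument=value, ...), one argument or row to a line, values as JSON. step_arm: Moves the arm, as the interface text tells. Its arguments: {"type":"object","properties":{"moves":{"type":"array"},"grip_force":{"type":"number"}},"required":["moves"]}

```bash
mkdir -p pics
cat > h.py <<'E'
import numpy as np, cv2
from workcell import telemetry, imaging, env
from scipy.spatial.transform import Rotation as R
def look(name,fn=None):
    p=imaging.camera_params(name); im=imaging.read_camera(name)
    if fn: cv2.imwrite('pics/'+fn,im[:,:,::-1])
    return im,p
def px2w(p,uv,z):
    K=np.array(p['camera_matrix'],float);D=np.array(p['D'],float);T=np.array(p['pose'])
    n=cv2.undistortPoints(np.array(uv,float).reshape(-1,1,2),K,D).reshape(-1,2)
    d=np.c_[n[:,0],-n[:,1],-np.ones(len(n))]@T[:3,:3].T
    o=T[:3,3]; return o+d*((z-o[2])/d[:,2])[:,None]
def w2px(p,X):
    K=np.array(p['camera_matrix'],float);D=np.array(p['D'],float);T=np.array(p['pose'])
    c=(np.array(X,float).reshape(-1,3)-T[:3,3])@T[:3,:3]
    return cv2.projectPoints(c*[1,-1,-1],np.zeros(3),np.zeros(3),K,D)[0].reshape(-1,2)
def totool(v):
    s=telemetry.get_state();w,x,y,z=s['orientation']
    return R.from_quat([x,y,z,w]).inv().apply(v)
E
python3 - <<'E'
from h import *
s=telemetry.get_state();print(s)
a,p=look('scene');b,q=look('side')
cv2.imwrite('pics/a.png',a[:,:,::-1]);cv2.imwrite('pics/b.png',b[:,:,::-1])
print(p['pose'],q['pose'])
E
```

```text
{'clock': 0.0, 'joint_pos': array([9.85382398e-01, 3.14014993e-01, 4.49434504e-02, 1.30358209e+00,
       2.75721223e-05, 1.43119955e+00]), 'qvel': array([ 0.00198092,  0.00081453,  0.00083079, -0.00113754, -0.00080442,
       -0.00065748]), 'tau': array([ 1.39495507e-03, -4.80631757e+01,  2.98531348e+01,  1.96523534e-02,
       -6.19663433e-05,  8.21522349e-06]), 'tcp_pos': array([0.24764688, 0.51836166, 0.23038604]), 'orientation': array([-3.42207255e-04,  2.21067086e-01,  9.75258161e-01, -8.63412762e-04]), 'wrist_force': array([0.1288769 , 0.37871798, 0.06802166]), 'ft_torque': array([ 0.0305593 , -0.00531911,  0.00293516]), 'grip_force': 0.0, 'finger_gap': 0.08562558905682108}
[[-0.75783564 -0.50926628  0.40783942  0.95460337]
 [ 0.652349   -0.60219203  0.46022336  0.57893611]
 [ 0.01122141  0.61482731  0.78858193  1.0759634 ]
 [ 0.          0.          0.          1.        ]] [[-8.87118082e-01  2.27553739e-01 -4.01548010e-01  5.78830333e-02]
 [-4.61542031e-01 -4.38655681e-01  7.71077264e-01  7.42510291e-01]
 [-6.79800716e-04  8.69367868e-01  4.94165001e-01  5.43607063e-01]
 [ 0.00000000e+00  0.00000000e+00  0.00000000e+00  1.00000000e+00]]
```

View pics/a.png

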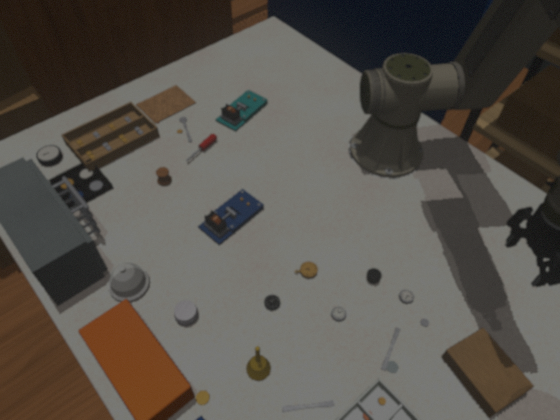

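View pics/b.png

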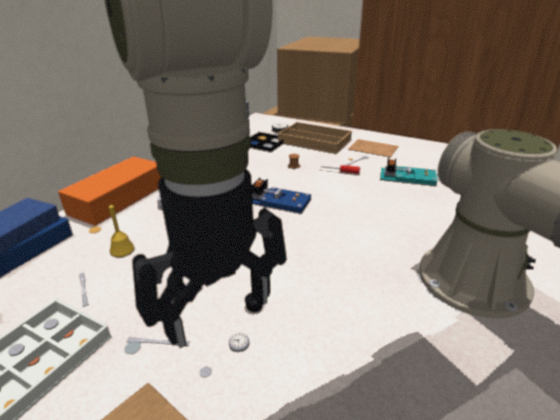

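The scene shows the blue holder at about (232,215) and the turquoise one at (242,110). There are two white-dialled watches, at (339,313) and (407,296), and the gold one is at (309,270). I'll turn these into world positions.

Run:
```python
from h import *
p=imaging.camera_params('scene')
for n,uv,z in [('w1',(339,313),.01),('w2',(407,296),.01),('gold',(309,269),.013),('blk',(272,302),.01),('blk2',(374,276),.01),('hold',(234,213),.02),('orange',(214,219),.04),('clock',(49,154),.01)]:
    X=px2w(p,[uv],z)[0];print(n,X.round(3),np.hypot(X[0],X[1]).round(3))
im=cv2.imread('pics/a.png')
c=cv2.resize(im[180:330,180:430],None,fx=3.2,fy=3.2,interpolation=cv2.INTER_CUBIC)
cv2.imwrite('pics/c.png',cv2.convertScaleAbs(c,alpha=1.4))
```

```text
w1 [0.502 0.295 0.01 ] 0.582
w2 [0.344 0.37  0.01 ] 0.505
gold [0.476 0.162 0.013] 0.503
blk [0.605 0.17  0.01 ] 0.628
blk2 [0.364 0.281 0.01 ] 0.46
hold [ 0.515 -0.096  0.02 ] 0.524
orange [ 0.576 -0.102  0.04 ] 0.585
clock [ 0.798 -0.637  0.01 ] 1.021
```

View pics/c.png

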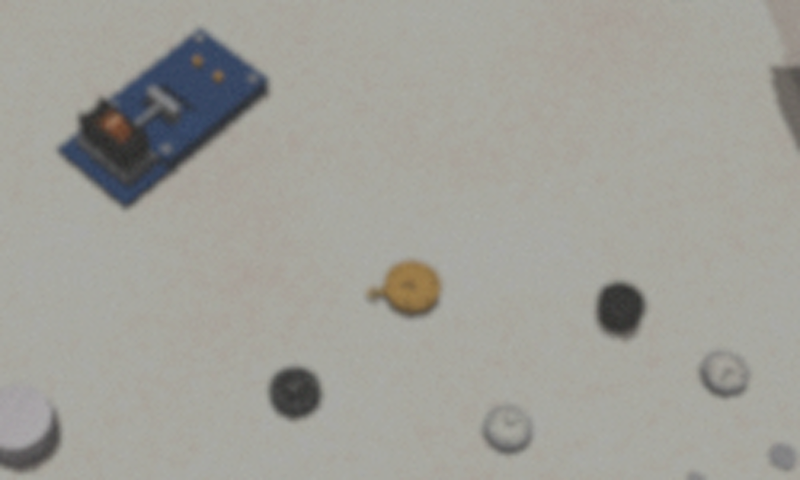

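The watch to take is w1 at (0.502, 0.295), 0.58 m out. The other white one is at 0.505 m. Next I'll get the holder's pose from its corners and work out the move above w1.

Run:
```python
from h import *
p=imaging.camera_params('scene')
c=np.array([(200,30),(268,85),(127,205),(60,150),(208,68)])/3.2+180-.3
X=px2w(p,c,.02);print(X.round(4));print('ctr',X[:4].mean(0))
v=X[3]-X[0]+X[2]-X[1];th=np.arctan2(v[1],v[0]);print('hx deg',np.degrees(th),np.linalg.norm(v)/2)
s=telemetry.get_state();w,x,y,z=s['orientation'];M=R.from_quat([x,y,z,w]).as_matrix()
print(M.round(3));ty=np.degrees(np.arctan2(M[1,1],M[0,1]));print('tool y',ty,'want',np.degrees(th)+90)
print(totool(np.array([.502,.295,.16])-s['tcp_pos'])*1000)
print('wristcam',(np.array(imaging.camera_params('wrist')['pose'])[:3,3]-s['tcp_pos']))
```

```text
[[ 0.4454 -0.1489  0.02  ]
 [ 0.4389 -0.0626  0.02  ]
 [ 0.6049 -0.0415  0.02  ]
 [ 0.6147 -0.1215  0.02  ]
 [ 0.4667 -0.1106  0.02  ]]
ctr [ 0.52597438 -0.09364554  0.02      ]
hx deg 8.236835722586603 0.1694015077068004
[[-0.902  0.431 -0.001]
 [ 0.431  0.902 -0.001]
 [ 0.    -0.002 -1.   ]]
tool y 64.45719969808201 want 98.2368357225866
[-325.80901392  -91.829669     70.59491825]
wristcam [-0.06834949  0.03283618  0.1417984 ]
```

step_arm(
  moves=[
    [[-40, -11, 0], [0, 0, -0.12], 70],
    [[-80, -22, 0], [0, 0, -0.24], 60],
    [[-120, -34, 0], [0, 0, -0.36], 50],
    [[-160, -45, 10], [0, 0, -0.48], 50],
    [[-200, -56, 30], [0, 0, -0.59], 50],
    [[-240, -68, 50], [0, 0, -0.59], 50],
    [[-280, -79, 70], [0, 0, -0.59], 50],
    [[-318, -90, 90], [0, 0, -0.59], 50],
  ],
)

```text
clock: 0.77
tcp_pos: [0.4762, 0.3176, 0.1543]
orientation: [0.0, -0.072, 0.997, 0.0]
wrist_force: [0.3, 0.8, -1.0]
finger_gap: 0.0497
grip_force: 0.0
```

Run:
```python
from h import *
s=telemetry.get_state();print(s['clock'],s['tcp_pos'],s['orientation'],s['finger_gap'])
im,p=look('wrist','d.png')
print(w2px(p,[[.502,.295,.01],s['tcp_pos']]))
hsv=cv2.cvtColor(im,cv2.COLOR_RGB2HSV)
```

```text
0.7667 [0.47619714 0.31758706 0.15429576] [ 8.73740414e-05 -7.20851217e-02  9.97398476e-01  9.09295019e-05] 0.0497159495754269
[[252.3378426  220.40710553]
 [278.78658502 269.89789934]]
```

View pics/d.png

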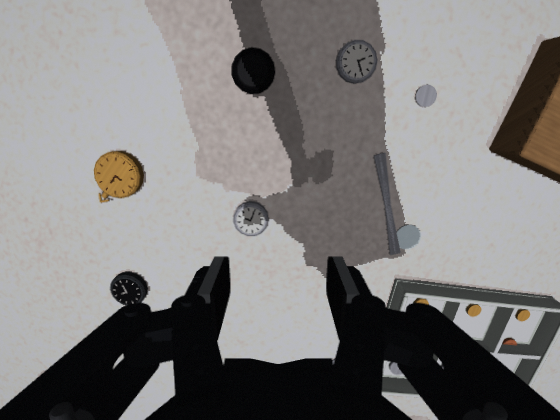

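The target watch is at (251,217) and the other white one at (357,61). I'll measure positions and diameters.

Run:
```python
from h import *
s=telemetry.get_state();p=imaging.camera_params('wrist')
print(px2w(p,[(251,217),(233,217),(269,217),(357,61),(336,61),(378,61)],.009).round(4))
X=px2w(p,[(251,217)],.009)[0]; print(totool(X-s['tcp_pos'])*1000)
print(np.array(p['pose']).round(3))
```

```text
[[0.5009 0.2876 0.009 ]
 [0.5033 0.27   0.009 ]
 [0.4984 0.3051 0.009 ]
 [0.348  0.3616 0.009 ]
 [0.3507 0.3437 0.009 ]
 [0.3452 0.3796 0.009 ]]
[-17.691136   -27.02205483 141.20080218]
[[-0.138 -0.946 -0.294  0.405]
 [ 0.99  -0.133 -0.035  0.302]
 [-0.006 -0.296  0.955  0.292]
 [ 0.     0.     0.     1.   ]]
```

step_arm(
  moves=[
    [[0, 0, 30], [0, 0, 0], 50],
    [[0, 0, 50], [0, 0, 0], 50],
    [[0, 0, 50], [0, 0, 0], 50],
  ],
)

```text
clock: 1.07
tcp_pos: [0.4723, 0.317, 0.1004]
orientation: [-0.004, -0.071, 0.997, -0.002]
wrist_force: [-0.8, -0.2, 0.2]
finger_gap: 0.05
grip_force: 0.0
```

Run:
```python
from h import *
im,p=look('wrist','e.png');s=telemetry.get_state();print(s['tcp_pos'],s['orientation'])
g=cv2.GaussianBlur(im,(3,3),0)
print(w2px(p,[[.501,.2876,.01]]))
```

```text
[0.47304213 0.31786977 0.10268295] [-0.00281708 -0.0717717   0.99741652 -0.00108662]
[[238.84103779 244.60153052]]
```

View pics/e.png

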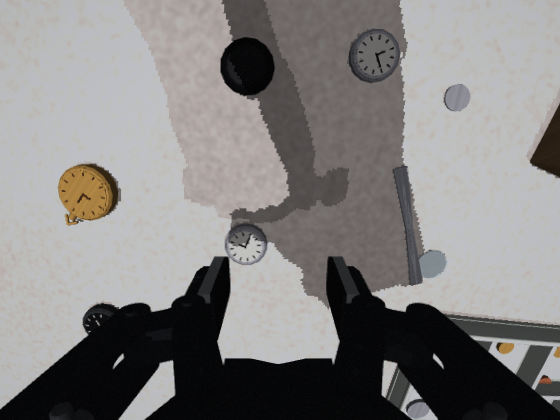

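The watch is at (246,244), a few millimetres off the prediction. I'll measure it again from here.

Run:
```python
from h import *
s=telemetry.get_state();p=imaging.camera_params('wrist');print(s['tcp_pos'],s['orientation'])
X=px2w(p,[(246,244)],.009)[0]; print(X,totool(X-s['tcp_pos'])*1000, totool([1,0,0]))
```

```text
[0.47304213 0.31786977 0.10268295] [-0.00281708 -0.0717717   0.99741652 -0.00108662]
[0.5020505  0.29420535 0.009     ] [-25.86217882 -27.40875624  93.58361364] [-0.98968177 -0.14317868 -0.00546363]
```

step_arm(
  moves=[
    [[-20, -20, 15], [0, 0, 0], 55],
    [[-26, -28, 40], [0, 0, 0], 55],
    [[-26, -28, 65], [0, 0, 0], 55],
    [[-26, -28, 65], [0, 0, 0], 55],
    [[-26, -28, 65], [0, 0, 0], 55],
  ],
)

```text
clock: 1.53
tcp_pos: [0.504, 0.2952, 0.0404]
orientation: [-0.001, -0.072, 0.997, -0.0]
wrist_force: [0.2, 0.3, -0.0]
finger_gap: 0.0549
grip_force: 0.0
```

Run:
```python
from h import *
im,p=look('wrist');im2,q=look('side');s=telemetry.get_state();print(s['tcp_pos'],s['orientation'])
print(w2px(p,[[.502,.294,.01]]),w2px(q,[[.502,.294,.01]]))
u,v=w2px(q,[[.502,.294,.01]])[0].astype(int)
c=cv2.resize(im2[max(0,v-70):v+35,u-70:u+70],(560,420))
cv2.imwrite('pics/f.png',np.hstack([im[150:420,140:420],cv2.resize(c,(500,270))])[:,:,::-1])
```

```text
[0.50568558 0.29606489 0.04222145] [ 1.14857016e-03 -7.24784289e-02  9.97369225e-01  4.32589663e-04]
[[277.29514848 243.08570887]] [[192.72981351 284.78846988]]
```

View pics/f.png

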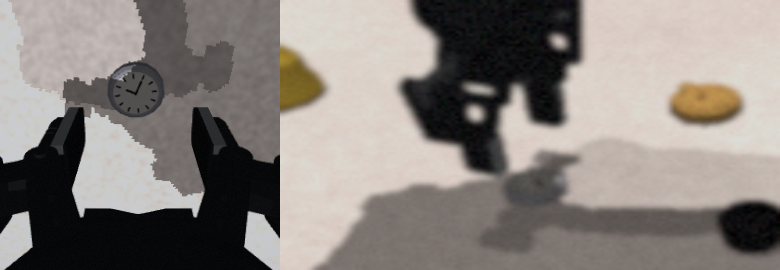

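step_arm(
  moves=[
    [[5, -2, 15], [0, 0, 0], 52],
    [[5, -2, 30], [0, 0, 0], 52],
    [[5, -2, 38], [0, 0, 0], 52],
    [[5, -2, 41], [0, 0, 0], 52],
    [[5, -2, 41], [0, 0, 0], 52],
    [[5, -2, 41], [0, 0, 0], 52],
  ],
)

```text
clock: 2.13
tcp_pos: [0.5009, 0.2929, 0.0002]
orientation: [0.001, -0.072, 0.997, 0.0]
wrist_force: [0.8, -0.6, 0.1]
finger_gap: 0.0519
grip_force: 0.0
```

Run:
```python
from h import *
im,p=look('wrist');s=telemetry.get_state();print(s['tcp_pos'],s['wrist_force'],s['finger_gap'])
cv2.imwrite('pics/g.png',cv2.resize(im[180:340,180:380],None,fx=2,fy=2)[:,:,::-1])
```

```text
[5.01071088e-01 2.92915641e-01 2.58483698e-04] [ 0.64240131 -0.02186268  0.0945533 ] 0.051848344082248914
```

View pics/g.png

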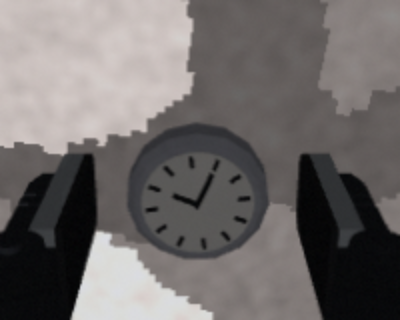

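The watch is between the pads with its dial centre at pixel (279,282). I'll close on it.

step_arm(
  moves=[
    [[0, 0, 0], [0, 0, 0], 44],
    [[0, 0, 0], [0, 0, 0], 38],
    [[0, 0, 0], [0, 0, 0], 33],
    [[0, 0, 0], [0, 0, 0], 33],
    [[0, 0, 0], [0, 0, 0], 33],
    [[0, 0, 0], [0, 0, 0], 33],
  ],
  grip_force=25,
)

```text
clock: 2.68
tcp_pos: [0.5008, 0.2927, 0.0]
orientation: [0.001, -0.072, 0.997, 0.0]
wrist_force: [-1.4, 0.5, 5.9]
finger_gap: 0.0339
grip_force: 24.7
```

Run:
```python
from h import *
p=imaging.camera_params('wrist');s=telemetry.get_state();print(s)
X=px2w(p,[(278.5,282)],.01)[0];print(X,totool(X-s['tcp_pos']))
```

```text
{'clock': 2.6833, 'joint_pos': array([ 3.90426783e-01,  4.91133148e-01, -2.92586066e-01,  7.85592793e-01,
        1.59626289e-04,  2.46207743e-01]), 'qvel': array([-8.59853528e-04,  1.32836663e-03, -1.50064768e-03, -1.38681440e-03,
       -6.85608682e-05,  6.47232951e-04]), 'tau': array([-1.97019973e-01, -4.87770116e+01,  2.28774315e+01, -4.71908972e-01,
       -6.52343198e-02,  2.09455444e-03]), 'tcp_pos': array([5.00789905e-01, 2.92664031e-01, 2.07001096e-05]), 'orientation': array([ 6.79897088e-04, -7.20470830e-02,  9.97400953e-01,  3.08076409e-04]), 'wrist_force': array([-1.41191447,  0.4727205 ,  5.90294265]), 'ft_torque': array([-0.02333929,  0.19485361,  0.02503152]), 'grip_force': 24.68181083444506, 'finger_gap': 0.03388878159321854}
[0.50213121 0.29268454 0.01      ] [-0.0013443  -0.00016732 -0.00997751]
```

step_arm(
  moves=[
    [[0, 0, -12], [0, 0, 0], 31],
    [[0, 0, -45], [0, 0, 0], 31],
    [[-3, -20, -80], [0, 0, 0], 31],
    [[-7, -60, -110], [0, 0, 0], 31],
    [[-12, -100, -130], [0, 0, 0], 31],
    [[-16, -140, -150], [0, 0, 0], 31],
    [[-20, -180, -160], [0, 0, 0], 31],
    [[-24, -220, -160], [0, 0, 0], 31],
  ],
  grip_force=35,
)

```text
clock: 3.35
tcp_pos: [0.554, 0.0889, 0.1609]
orientation: [0.002, -0.073, 0.997, -0.0]
wrist_force: [1.4, 0.9, -2.9]
finger_gap: 0.034
grip_force: 35.1
```

step_arm(
  moves=[
    [[-4, -40, 0], [0, 0, 0], 31],
    [[-8, -80, 0], [0, 0, 0], 31],
    [[-12, -120, 0], [0, 0, 0], 31],
    [[-16, -160, 0], [0, 0, 0], 31],
    [[-18, -183, 0], [0, 0, 0], 31],
    [[-18, -183, 0], [0, 0, 0], 31],
    [[-18, -183, 0], [0, 0, 0], 31],
    [[-18, -183, 0], [0, 0, 0], 31],
  ],
)

```text
clock: 4.02
tcp_pos: [0.5961, -0.088, 0.1576]
orientation: [-0.001, -0.072, 0.997, 0.0]
wrist_force: [0.2, -0.0, -1.8]
finger_gap: 0.0336
grip_force: 35.1
```

Run:
```python
from h import *
im,p=look('wrist','i.png');s=telemetry.get_state();print(s['clock'],s['tcp_pos'],s['orientation'],s['finger_gap'],s['qvel'].round(3))
cv2.imwrite('pics/i2.png',cv2.resize(im,(784,588),interpolation=cv2.INTER_CUBIC)[:,:,::-1])
print(p)
```

```text
4.0667 [ 0.59618107 -0.08737986  0.15779188] [-4.38715050e-04 -7.24264127e-02  9.97373593e-01  3.72074390e-04] 0.03367087778686911 [ 0.015 -0.009 -0.    -0.002 -0.001 -0.001]
{'camera_matrix': array([[303.54716315,   0.        , 277.8893798 ],
       [  0.        , 303.54716315, 211.75942788],
       [  0.        ,   0.        ,   1.        ]]), 'D': array([-0.06052032,  0.        ,  0.        ,  0.        ,  0.        ]), 'pose': array([[-1.43074617e-01, -9.45133352e-01, -2.93687932e-01,
         5.21160387e-01],
       [ 9.89711904e-01, -1.36623749e-01, -4.24770250e-02,
        -9.92967268e-02],
       [ 2.17067975e-05, -2.96743826e-01,  9.54957120e-01,
         2.99509553e-01],
       [ 0.00000000e+00,  0.00000000e+00,  0.00000000e+00,
         1.00000000e+00]])}
```

View pics/i2.png

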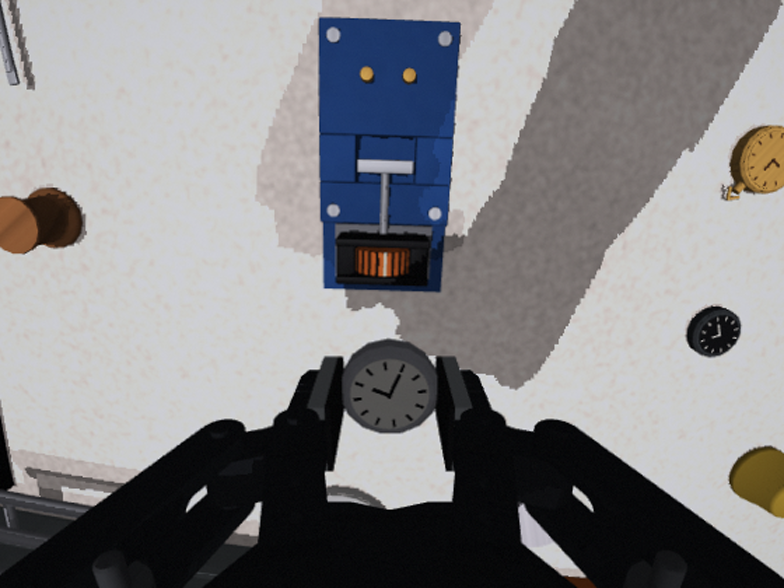

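The picture shows the watch held squarely at (390,390), in this enlarged view. The pins are at (366,73) and (409,75), the jaw's top at (385,167), and the wheel at (383,262).

Run:
```python
from h import *
p=imaging.camera_params('wrist');s=telemetry.get_state();print(s['tcp_pos'])
f=lambda l,z:px2w(p,np.array(l)/1.4,z)
C=f([(319,17),(461,23),(441,291),(324,289)],.02);print(C.round(4))
P=f([(366,73),(409,75)],.028);print('pins',P.round(4))
d=P[1]-P[0];print(np.linalg.norm(d));hy=d/np.linalg.norm(d);hx=np.array([hy[1],-hy[0],0])
print('ang pins',np.degrees(np.arctan2(hx[1],hx[0])))
v=C[3]-C[0]+C[2]-C[1];print('ang corners',np.degrees(np.arctan2(v[1],v[0])),C.mean(0),np.linalg.norm(v)/2)
hx=v/np.linalg.norm(v);hy=np.array([-hx[1],hx[0],0])
nest=P.mean(0)+.018*hx;print('nest',nest)
rel=lambda X:((X-nest)@np.c_[hx,hy]).round(4)
print('corner rel',rel(C),'pins',rel(P))
print('jaw near(pin side) top',rel(f([(358,161),(413,161)],.032)),'jawz?')
print('wheel crest',rel(f([(383,262)],.056)),'head',rel(f([(337,235),(434,235)],.05)))
W=f([(390,391)],s['tcp_pos'][2]+.01)[0];print('watch rel tcp',totool(W-s['tcp_pos']))
```

```text
[ 0.59618107 -0.08737986  0.15779188]
[[ 0.4433 -0.1517  0.02  ]
 [ 0.4344 -0.0687  0.02  ]
 [ 0.5982 -0.0515  0.02  ]
 [ 0.6083 -0.1312  0.02  ]]
pins [[ 0.4714 -0.1196  0.028 ]
 [ 0.4689 -0.0946  0.028 ]]
0.02515362732527689
ang pins 5.7941970064680905
ang corners 6.523991572991467 [ 0.52105784 -0.10075938  0.02      ] 0.16547660774859776
nest [ 0.48803202 -0.10508585  0.028     ]
corner rel [[-0.0498 -0.0412]
 [-0.0491  0.0423]
 [ 0.1155  0.0407]
 [ 0.1166 -0.0396]] pins [[-0.0182 -0.0126]
 [-0.0178  0.0126]]
jaw near(pin side) top [[ 0.0318 -0.0163]
 [ 0.0308  0.0169]] jawz?
wheel crest [[0.0883 0.0006]] head [[ 0.0742 -0.027 ]
 [ 0.0725  0.0302]]
watch rel tcp [ 0.00021071 -0.00011832 -0.00999993]
```

step_arm(
  moves=[
    [[30, 0, 0], [0, 0, 0.02], 31],
    [[65, -1, 10], [0, 0, 0.03], 31],
    [[95, -2, 35], [0, 0, 0.03], 31],
    [[106, -2, 65], [0, 0, 0.03], 31],
    [[106, -2, 93], [0, 0, 0.03], 31],
    [[106, -2, 93], [0, 0, 0.03], 31],
    [[106, -2, 93], [0, 0, 0.03], 31],
    [[106, -2, 93], [0, 0, 0.03], 31],
  ],
)

```text
clock: 4.73
tcp_pos: [0.4934, -0.1051, 0.0666]
orientation: [0.001, -0.058, 0.998, -0.0]
wrist_force: [0.4, -1.1, 0.1]
finger_gap: 0.0339
grip_force: 35.3
```

Run:
```python
from h import *
im,p=look('wrist','j.png');s=telemetry.get_state();print(s['clock'],s['tcp_pos'],s['orientation'],s['finger_gap'],s['qvel'].round(3))
cv2.imwrite('pics/j2.png',cv2.resize(im[140:350,140:420],(784,588),interpolation=cv2.INTER_CUBIC)[:,:,::-1])
h=np.array([.4880,-.1051]);a=np.radians(6.5);hx=np.array([np.cos(a),np.sin(a)]);hy=np.array([-hx[1],hx[0]])
print(((w2px(p,[[*(h-.018*hx+k*.0126*hy),.028] for k in(-1,1)])-[140,140])*2.8).round())
```

```text
4.7833 [ 0.49404543 -0.10544395  0.06699157] [ 1.52498991e-03 -5.77864428e-02  9.98327617e-01 -6.08663777e-04] 0.033804546035465864 [-0.006 -0.002  0.008 -0.006 -0.001 -0.001]
[[334. 185.]
 [448. 185.]]
```

View pics/j2.png

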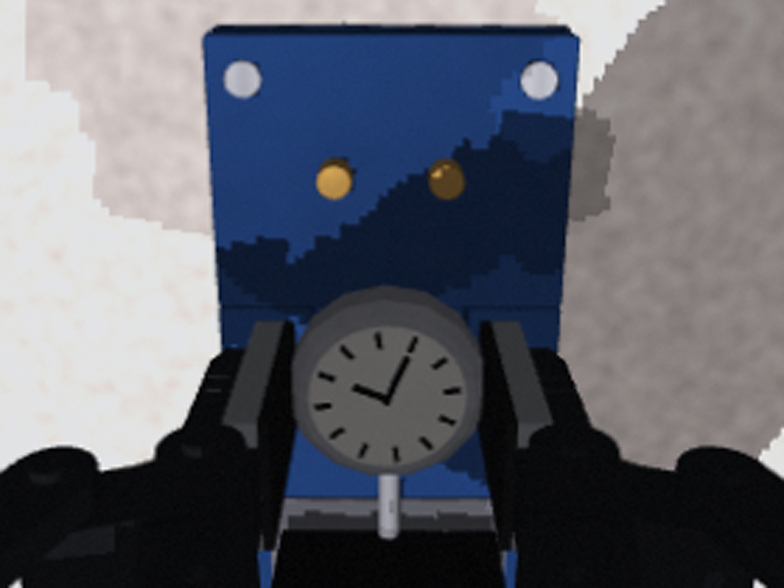

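The pins at (334,182) and (446,181) match the prediction within 1 mm, and the watch is centred in y. I'll shift 2 mm towards the pins and set it down.

step_arm(
  moves=[
    [[2, 0, 15], [0, 0, 0], 31],
    [[2, 0, 32], [0, 0, 0], 31],
    [[2, 0, 42], [0, 0, 0], 31],
    [[2, 0, 45], [0, 0, 0], 31],
    [[2, 0, 46], [0, 0, 0], 31],
    [[2, 0, 46], [0, 0, 0], 31],
  ],
)

```text
clock: 5.28
tcp_pos: [0.4909, -0.1058, 0.0202]
orientation: [0.0, -0.057, 0.998, -0.0]
wrist_force: [-0.5, 0.0, -0.9]
finger_gap: 0.0334
grip_force: 35.3
```

Run:
```python
from h import *
s=telemetry.get_state();print(s['tcp_pos'],s['wrist_force'])
X=s['tcp_pos'][:2]-[.4880,-.1051];a=np.radians(6.5);print(X@[np.cos(a),np.sin(a)],X@[-np.sin(a),np.cos(a)])
```

```text
[ 0.49086311 -0.10578282  0.02020933] [-0.46634138  0.04531537 -0.87318705]
0.0027674078812993707 -0.0010025461759398384
```

step_arm(
  moves=[
    [[0, 0, 0.5], [0, 0, 0], 31],
    [[0, 0, 1], [0, 0, 0], 31],
    [[0, 0, 1], [0, 0, 0], 31],
  ],
)

```text
clock: 5.53
tcp_pos: [0.4911, -0.1059, 0.02]
orientation: [0.001, -0.057, 0.998, -0.0]
wrist_force: [-3.6, 2.2, 10.6]
finger_gap: 0.0341
grip_force: 36.1
```

Contact with the bed. I'll release and retreat.

step_arm(
  moves=[
    [[0, 0, -0.5], [0, 0, 0], 38],
    [[0, 0, -0.5], [0, 0, 0], 44],
    [[0, 0, -0.5], [0, 0, 0], 50],
    [[0, 0, -2], [0, 0, 0], 50],
    [[0, 0, -15], [0, 0, 0], 50],
    [[0, 0, -40], [0, 0, 0], 50],
    [[0, 0, -75], [0, 0, 0], 40],
    [[0, 0, -80], [0, 0, 0], 20],
  ],
)

```text
clock: 6.2
tcp_pos: [0.493, -0.1068, 0.1029]
orientation: [0.003, -0.057, 0.998, -0.001]
wrist_force: [0.8, -0.5, 0.6]
finger_gap: 0.0293
grip_force: 0.0
```

step_arm(
  moves=[
    [[-40, 0, 0], [0, 0, 0], 0],
    [[-80, 0, 0], [0, 0, 0], 0],
    [[-90, 0, 0], [0, 0, 0], 0],
    [[-90, 0, 0], [0, 0, 0], 0],
    [[-90, 0, 0], [0, 0, 0], 0],
  ],
)

```text
clock: 6.62
tcp_pos: [0.5794, -0.0953, 0.0974]
orientation: [-0.001, -0.057, 0.998, 0.0]
wrist_force: [-0.9, 0.8, -1.2]
finger_gap: 0.0
grip_force: 0.0
```

Run:
```python
from h import *
im,p=look('wrist','k.png');s=telemetry.get_state();print(s['clock'],s['tcp_pos'],s['orientation'],s['finger_gap'],s['wrist_force'])
cv2.imwrite('pics/k2.png',cv2.resize(im[30:330,80:480],(800,600),interpolation=cv2.INTER_CUBIC)[:,:,::-1])
```

```text
6.6667 [ 0.57845705 -0.09524503  0.09737446] [-1.01425551e-03 -5.71715987e-02  9.98363798e-01  3.26408437e-04] -0.0002656146207524316 [-0.15274987  0.04664083 -0.06520917]
```

View pics/k2.png

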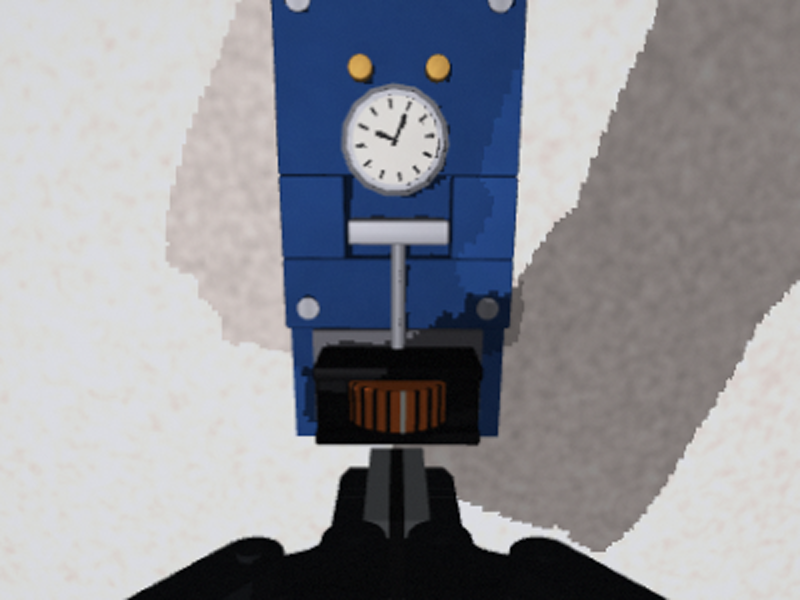

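This shows the watch dial up on the bed, with its centre at (395,138) between the pins and the jaw. The wheel is at (398,405), and the gripper is shut just beyond it. I'll work out the wheel's position from the picture.

Run:
```python
from h import *
p=imaging.camera_params('wrist');s=telemetry.get_state();print(s['tcp_pos'])
f=lambda l,z:px2w(p,np.array(l)/2+[80,30],z)
P=f([(360,66),(438,66)],.028);W=f([(395,138)],.029)
a=np.radians(6.5);hx=np.array([np.cos(a),np.sin(a),0]);hy=np.array([-hx[1],hx[0],0])
nest=P.mean(0)+.018*hx;print('nest',nest,'ang',np.degrees(np.arctan2(*(P[1]-P[0])[[1,0]]))-90)
rel=lambda X:((X-nest)@np.c_[hx,hy]).round(4)
print('watch',rel(W),'jaw',rel(f([(349,222),(447,222)],.035)))
for z in(.05,.056,.062):print(z,rel(f([(398,381),(398,432),(398,405)],z)))
T=nest+.088*hx; print('foot',T,totool(T-s['tcp_pos'])*1000,'hy in tool',totool(hy))
```

```text
[ 0.57845705 -0.09524503  0.09737446]
nest [ 0.48692337 -0.1051975   0.028     ] ang 6.550798388781189
watch [[ 0.0042 -0.0013]] jaw [[ 0.0309 -0.0164]
 [ 0.0308  0.0159]]
0.05 [[ 0.0811 -0.0002]
 [ 0.0993 -0.0002]
 [ 0.0895 -0.0002]]
0.056 [[ 0.079  -0.0003]
 [ 0.0967 -0.0002]
 [ 0.0872 -0.0002]]
0.062 [[ 0.077  -0.0003]
 [ 0.0941 -0.0003]
 [ 0.0849 -0.0003]]
foot [ 0.57435769 -0.09523561  0.028     ] [ 3.93357058  0.42405813 69.38276563] hy in tool [-9.60004105e-04  9.99999246e-01  7.65814749e-04]
```

step_arm(
  moves=[
    [[4, 0, 10], [0, 0, 0], 0],
    [[4, 0, 22], [0, 0, 0], 0],
    [[4, 0, 30], [0, 0, 0], 0],
    [[4, 0, 33], [0, 0, 0], 0],
    [[4, 0, 33], [0, 0, 0], 0],
    [[4, 0, 33], [0, 0, 0], 0],
  ],
)

```text
clock: 7.17
tcp_pos: [0.5752, -0.096, 0.0653]
orientation: [-0.0, -0.057, 0.998, 0.0]
wrist_force: [-0.1, 0.1, -0.2]
finger_gap: -0.0001
grip_force: 0.0
```

step_arm(
  moves=[
    [[0, 0, 1.2], [0, 0, 0], 0],
    [[0, 0, 2.5], [0, 0, 0], 0],
    [[0, 0, 2.5], [0, 0, 0], 0],
  ],
)

```text
clock: 7.42
tcp_pos: [0.5757, -0.096, 0.0628]
orientation: [0.0, -0.057, 0.998, -0.0]
wrist_force: [0.2, 0.4, 0.6]
finger_gap: 0.0
grip_force: 0.0
```

step_arm(
  moves=[
    [[0, 0, 1], [0, 0, 0], 0],
    [[0, 0, 2], [0, 0, 0], 0],
    [[0, 0, 2], [0, 0, 0], 0],
  ],
)

```text
clock: 7.67
tcp_pos: [0.5755, -0.0959, 0.0604]
orientation: [-0.0, -0.057, 0.998, 0.0]
wrist_force: [-0.3, -0.0, -0.5]
finger_gap: -0.0003
grip_force: 0.0
```

step_arm(
  moves=[
    [[0, 0, 1], [0, 0, 0], 0],
    [[0, 0, 2], [0, 0, 0], 0],
    [[0, 0, 2], [0, 0, 0], 0],
  ],
)

```text
clock: 7.92
tcp_pos: [0.5754, -0.0959, 0.0583]
orientation: [-0.0, -0.057, 0.998, 0.0]
wrist_force: [0.8, 0.3, 0.2]
finger_gap: 0.0003
grip_force: 0.0
```

step_arm(
  moves=[
    [[0, 0, 0.7], [0, 0, 0], 0],
    [[0, 0, 1.5], [0, 0, 0], 0],
    [[0, 0, 1.5], [0, 0, 0], 0],
  ],
)

```text
clock: 8.17
tcp_pos: [0.5755, -0.0959, 0.0569]
orientation: [-0.0, -0.057, 0.998, 0.0]
wrist_force: [-0.1, -0.1, 0.8]
finger_gap: -0.0004
grip_force: 0.0
```

step_arm(
  moves=[
    [[0, 0, 0.7], [0, 0, 0], 0],
    [[0, 0, 1.5], [0, 0, 0], 0],
    [[0, 0, 1.5], [0, 0, 0], 0],
  ],
)

```text
clock: 8.42
tcp_pos: [0.5758, -0.096, 0.0559]
orientation: [0.0, -0.057, 0.998, 0.0]
wrist_force: [0.1, 0.9, 2.6]
finger_gap: 0.0003
grip_force: 1.4
```

Contact: the crest is at about z = 0.056. Now the first stroke.

step_arm(
  moves=[
    [[2, -5, -4], [0, 0, 0], 0],
    [[2, -10, -4], [0, 0, 0], 0],
    [[2, -10, -1], [0, 0, 0], 0],
    [[2, -10, 0.8], [0, 0, 0], 0],
    [[2, -10, 1.2], [0, 0, 0], 0],
    [[2, -10, 1.2], [0, 0, 0], 0],
  ],
)

```text
clock: 8.92
tcp_pos: [0.5753, -0.1067, 0.0547]
orientation: [0.001, -0.057, 0.998, -0.001]
wrist_force: [-0.3, -2.6, 4.4]
finger_gap: -0.0
grip_force: 2.1
```

step_arm(
  moves=[
    [[0, 3, 0], [0, 0, 0], 0],
    [[0, 6, 0], [0, 0, 0], 0],
    [[0, 9, 0], [0, 0, 0], 0],
    [[0, 11, 0], [0, 0, 0], 0],
  ],
)

```text
clock: 9.25
tcp_pos: [0.5742, -0.0951, 0.0552]
orientation: [0.001, -0.057, 0.998, -0.0]
wrist_force: [0.4, -1.4, 6.2]
finger_gap: -0.0004
grip_force: 3.0
```

step_arm(
  moves=[
    [[0, 3, 0], [0, 0, 0], 0],
    [[0, 6, 0], [0, 0, 0], 0],
    [[0, 9, 0], [0, 0, 0], 0],
    [[0, 9, -5], [0, 0, 0], 0],
    [[0, 0, -6], [0, 0, 0], 0],
  ],
)

```text
clock: 9.67
tcp_pos: [0.5726, -0.0934, 0.0605]
orientation: [-0.001, -0.058, 0.998, 0.001]
wrist_force: [-0.0, 0.2, -0.9]
finger_gap: 0.0002
grip_force: 0.0
```

```bash
cat > m.py <<'E'
from h import *
# numeric look: scene camera crop of holder vs. start; jaw = bright strip along holder axis
a=np.radians(6.5);hx=np.array([np.cos(a),np.sin(a),0]);hy=np.array([-hx[1],hx[0],0]);nest=np.array([.4872,-.1052,0])
im,p=look('wrist');s=telemetry.get_state();print(s['clock'],s['tcp_pos'],s['wrist_force'].round(1))
g=im.astype(int)
for name,off,z in(('axis y=+9',.009,.038),('y=-9',-.009,.038)):
    xs=np.arange(-.03,.05,.001);uv=w2px(p,[nest+x*hx+off*hy+[0,0,z] for x in xs]).round().astype(int)
    print(name,[(round(x*1000),*g[v,u]) if 0<=v<420 and 0<=u<560 else None for x,(u,v) in zip(xs,uv)][::2])
E
python3 m.py
```

```text
9.7167 [ 0.57351498 -0.09616756  0.06067198] [ 0.8 -1.2 -0.4]
axis y=+9 [(-30, np.int64(34), np.int64(63), np.int64(120)), (-28, np.int64(34), np.int64(65), np.int64(122)), (-26, np.int64(33), np.int64(64), np.int64(121)), (-24, np.int64(34), np.int64(65), np.int64(121)), (-22, np.int64(32), np.int64(63), np.int64(120)), (-20, np.int64(35), np.int64(64), np.int64(121)), (-18, np.int64(110), np.int64(97), np.int64(84)), (-16, np.int64(229), np.int64(186), np.int64(100)), (-14, np.int64(205), np.int64(162), np.int64(84)), (-12, np.int64(46), np.int64(53), np.int64(73)), (-10, np.int64(34), np.int64(64), np.int64(123)), (-8, np.int64(37), np.int64(66), np.int64(123)), (-6, np.int64(122), np.int64(122), np.int64(131)), (-4, np.int64(200), np.int64(200), np.int64(211)), (-2, np.int64(214), np.int64(211), np.int64(210)), (0, np.int64(229), np.int64(228), np.int64(226)), (2, np.int64(229), np.int64(227), np.int64(226)), (4, np.int64(91), np.int64(90), np.int64(91)), (6, np.int64(229), np.int64(227), np.int64(225)), (8, np.int64(229), np.int64(227), np.int64(226)), (10, np.int64(72), np.int6
[... 2264 characters left out ...]
int64(124)), (22, np.int64(27), np.int64(50), np.int64(95)), (24, np.int64(74), np.int64(74), np.int64(79)), (26, np.int64(216), np.int64(216), np.int64(227)), (28, np.int64(209), np.int64(210), np.int64(221)), (30, np.int64(188), np.int64(188), np.int64(200)), (32, np.int64(58), np.int64(78), np.int64(121)), (34, np.int64(33), np.int64(65), np.int64(124)), (36, np.int64(34), np.int64(66), np.int64(124)), (38, np.int64(34), np.int64(63), np.int64(121)), (40, np.int64(26), np.int64(48), np.int64(92)), (42, np.int64(26), np.int64(48), np.int64(89)), (44, np.int64(33), np.int64(62), np.int64(118)), (46, np.int64(34), np.int64(63), np.int64(119)), (48, np.int64(35), np.int64(64), np.int64(120))]
```

The stroke works: the jaw face is now about 25 mm from the nest point. Next, the second stroke.

step_arm(
  moves=[
    [[0, -6, 0], [0, 0, 0], 0],
    [[0, -11, 1], [0, 0, 0], 0],
    [[0, -11, 4], [0, 0, 0], 0],
    [[0, -11, 6], [0, 0, 0], 0],
    [[0, -11, 6], [0, 0, 0], 0],
    [[0, -8, 6], [0, 0, 0], 0],
    [[0, -5, 6], [0, 0, 0], 0],
    [[0, -2, 6], [0, 0, 0], 0],
  ],
)

```text
clock: 10.38
tcp_pos: [0.5742, -0.0974, 0.0552]
orientation: [0.001, -0.057, 0.998, -0.0]
wrist_force: [-0.3, -1.5, 6.3]
finger_gap: 0.0002
grip_force: 3.0
```

step_arm(
  moves=[
    [[0, 3, 0], [0, 0, 0], 0],
    [[0, 6, 0], [0, 0, 0], 0],
    [[0, 9, 0], [0, 0, 0], 0],
    [[0, 11, 0], [0, 0, 0], 0],
    [[0, 11, -5], [0, 0, 0], 0],
    [[0, 2, -6], [0, 0, 0], 0],
  ],
)

```text
clock: 10.88
tcp_pos: [0.5727, -0.0935, 0.0606]
orientation: [-0.001, -0.058, 0.998, 0.001]
wrist_force: [-0.1, 0.8, 0.4]
finger_gap: 0.0001
grip_force: 0.0
```

```bash
cat > m.py <<'E'
from h import *
a=np.radians(6.5);hx=np.array([np.cos(a),np.sin(a),0]);hy=np.array([-hx[1],hx[0],0]);nest=np.array([.4872,-.1052,0])
im,p=look('wrist');s=telemetry.get_state();print(s['clock'],s['tcp_pos'],s['wrist_force'].round(1))
# profile class per mm along x: '.' blue, '#' grey/white, 'o' brass, '-' dark ; lines at dial height z=.03 and jaw top z=.036
for off,z in((0.014,.03),(.009,.03),(0,.03),(-.009,.03),(-.014,.03)):
    xs=np.arange(-25,46)/1000;uv=w2px(p,[nest+x*hx+off*hy+[0,0,z] for x in xs]).round().astype(int)
    t=''
    for u,v in uv:
        r,g,b=im[v,u].astype(int)
        t+='.' if b>1.4*r else 'o' if r>1.25*b else '#' if r>100 else '-'
    print('%+3d'%(off*1000),t)
E
python3 m.py
```

```text
10.9333 [ 0.57362737 -0.09619029  0.06071781] [ 0.9 -2.3  0.2]
+14 .....ooooooo-......-#-############-.........-#######...................
 +9 ......oooooo.#################-#########....########...................
 +0 .........############--###################--###########################
 -9 .......ooo-######-########################..########...................
-14 .....oooooooo.########################......########...................
```

step_arm(
  moves=[
    [[0, -6, 0], [0, 0, 0], 0],
    [[0, -12, 1], [0, 0, 0], 0],
    [[0, -12, 4], [0, 0, 0], 0],
    [[0, -12, 6], [0, 0, 0], 0],
    [[0, -12, 6], [0, 0, 0], 0],
    [[0, -9, 6], [0, 0, 0], 0],
    [[0, -6, 6], [0, 0, 0], 0],
    [[0, -3, 6], [0, 0, 0], 0],
  ],
)

```text
clock: 11.6
tcp_pos: [0.5748, -0.0992, 0.0554]
orientation: [0.001, -0.057, 0.998, -0.001]
wrist_force: [1.0, -3.5, 5.1]
finger_gap: -0.0003
grip_force: 2.6
```

step_arm(
  moves=[
    [[0, 3, 0], [0, 0, 0], 0],
    [[0, 6, 0], [0, 0, 0], 0],
    [[0, 8, 0], [0, 0, 0], 0],
  ],
)

```text
clock: 11.85
tcp_pos: [0.5738, -0.0906, 0.0555]
orientation: [0.001, -0.057, 0.998, -0.001]
wrist_force: [1.2, -3.6, 5.6]
finger_gap: 0.0001
grip_force: 2.6
```

step_arm(
  moves=[
    [[0, 3, 0], [0, 0, 0], 0],
    [[0, 3, -5], [0, 0, 0], 0],
    [[0, -7, -6], [0, 0, 0], 0],
    [[0, -7, -6], [0, 0, 0], 0],
  ],
)

```text
clock: 12.18
tcp_pos: [0.5739, -0.0981, 0.0606]
orientation: [0.0, -0.057, 0.998, -0.0]
wrist_force: [0.7, -0.4, -0.9]
finger_gap: -0.0001
grip_force: 0.0
```

```bash
python3 m.py
```

```text
12.2333 [ 0.57369363 -0.09770032  0.06030436] [ 0.4  1.2 -0.2]
+14 .....-oooooo.......##--##########-..........########...................
 +9 ......oooooo-###########-#####-#########....########...................
 +0 .........############--##############--####-###########################
 -9 ........-o-#####-#########################.-########...................
-14 .....ooooooo..########################-.....########...................
```

The sideways force of 3.6 N means the finger slipped, and the jaw did not move further. I'll check the seating by fitting the blobs numerically.

```bash
cat > n.py <<'E'
from h import *
a=np.radians(6.5);hx=np.array([np.cos(a),np.sin(a),0]);hy=np.array([-hx[1],hx[0],0])
S=8;A=(np.arange(-30*S,45*S)+.5)/S/1000;B=(np.arange(-28*S,28*S)+.5)/S/1000
nest=np.array([.4872,-.1052,0])
im,p=look('wrist');s=telemetry.get_state();print(s['clock'],s['tcp_pos'])
def rect(z):
    XX,YY=np.meshgrid(A,B,indexing='ij');G=nest+XX[...,None]*hx+YY[...,None]*hy+[0,0,z]
    uv=w2px(p,G).astype(np.float32).reshape(*XX.shape,2);return cv2.remap(im,uv,None,cv2.INTER_CUBIC)
def blobs(m,lo):
    n,l,st,c=cv2.connectedComponentsWithStats(m.astype(np.uint8))
    return [(np.array([c[i][1]/S-30,c[i][0]/S-28]).round(2),st[i][4]/S/S,(st[i][2:4]/S).round(1),l==i) for i in range(1,n) if st[i][4]>lo*S*S]
r=rect(.028).astype(int);pins=blobs((r[...,0]>1.25*r[...,2])&(r[...,0]>110),8)
for b in pins:print('pin',b[:3])
r=rect(.030).astype(int);gray=(r[...,2]<1.25*r[...,0])&(r[...,0]>85)&(r[...,0]<1.15*r[...,2])
gray=cv2.morphologyEx(gray.astype(np.uint8),cv2.MORPH_OPEN,np.ones((5,5)))
for b in blobs(gray,60):
    c,_=cv2.findContours(b[3].astype(np.uint8),0,2);c=max(c,key=cv2.contourArea);print('grey',b[:3],'enclosing',np.array(cv2.minEnclosingCircle(c)[0])[::-1]/S-[30,28],cv2.minEnclosingCircle(c)[1]/S)
r8=r[...,0];w=blobs((r8>180)&(r[...,2]-r8<6),30)
for b in w:
    c,_=cv2.findContours(b[3].astype(np.uint8),0,2);c=max(c,key=cv2.contourArea);h=cv2.convexHull(c);e=cv2.fitEllipse(h);print('white',np.array(e[0])[::-1]/S-[30,28],np.array(e[1])/S,b[1])
E
python3 n.py
```

```text
12.2833 [ 0.5734222  -0.09744368  0.06008443]
pin (array([-17.4 , -13.01]), np.float64(45.640625), array([7.6, 7.8]))
pin (array([-17.37,  11.97]), np.float64(44.921875), array([7.8, 7.8]))
grey (array([ 7.72, -1.45]), np.float64(1257.28125), array([35.5, 61.5])) enclosing [14.1875 -0.6875] 30.756744384765625
white [-17.15758324 -12.97308922] [6.81778097 6.87326622] 36.75
white [-17.14740562  11.78211594] [6.79890823 6.93940973] 36.359375
white [ 0.64881516 -1.70208168] [28.17072678 28.19820404] 541.734375
```

The blobs put the watch about 1.2 mm off centre towards -y, so it may be jammed on one pin. I'll check from a better viewpoint.

step_arm(
  moves=[
    [[0, 0, -25], [0, 0, 0], 0],
    [[15, 0, -50], [0, 0, 0], 0],
    [[35, 0, -55], [0, 0, 0], 0],
    [[45, 0, -55], [0, 0, 0], 0],
    [[45, 0, -55], [0, 0, 0], 0],
    [[45, 0, -55], [0, 0, 0], 0],
    [[45, 0, -55], [0, 0, 0], 0],
  ],
)

```text
clock: 12.87
tcp_pos: [0.529, -0.1022, 0.1145]
orientation: [-0.0, -0.057, 0.998, 0.0]
wrist_force: [0.2, 0.5, -0.3]
finger_gap: 0.0001
grip_force: 0.0
```

```bash
python3 n.py; sed -i 's/,.03)/,.036)/g' m.py; python3 m.py
```

```text
12.9167 [ 0.52920383 -0.10218828  0.11446653]
pin (array([-17.76, -13.14]), np.float64(45.984375), array([7.6, 7.6]))
pin (array([-17.78,  11.83]), np.float64(44.625), array([7.5, 7.6]))
grey (array([ 0.02, -1.97]), np.float64(900.46875), array([34.2, 34.5])) enclosing [-0.0369072  -1.87243462] 17.466581344604492
grey (array([22.57, -4.84]), np.float64(197.5), array([29.5, 11. ])) enclosing [22.5    -2.9375] 14.990764617919922
white [ 0.32297516 -1.92793274] [27.93614006 28.03552437] 473.484375
12.9667 [ 0.52923349 -0.1022032   0.11451328] [ 0.1  0.1 -0.3]
+14 ....oooooo........---#######----........-----------....................
 +9 ....oooooo----###############-#######-..---###-----....................
 +0 ........-###########-##############--####--#########-------------------
 -9 ....-oooo##############################----#######-....................
-14 ....ooooooo..######################-....---#######-....................
```

The offset is confirmed: about 1.2 mm towards -y. I'll open the fingers, straddle the watch centred on the nest, squeeze it gently to centre it, and then roll again.

step_arm(
  moves=[
    [[20, 0, 0], [0, 0, 0], 30],
    [[42, 1, 10], [0, 0, 0], 54],
    [[42, 1, 30], [0, 0, 0], 54],
    [[42, 1, 55], [0, 0, 0], 54],
    [[42, 1, 65], [0, 0, 0], 54],
    [[42, 1, 65], [0, 0, 0], 54],
    [[42, 1, 65], [0, 0, 0], 54],
  ],
  grip_force=20,
)

```text
clock: 13.55
tcp_pos: [0.487, -0.1059, 0.0499]
orientation: [-0.001, -0.057, 0.998, 0.0]
wrist_force: [0.0, 0.1, 0.4]
finger_gap: 0.0538
grip_force: 0.0
```

```bash
python3 n.py; python3 -c "
from h import *
s=telemetry.get_state();print(totool(np.array([.4875,-.1058,.0225])-s['tcp_pos'])*1000,s['finger_gap'])"
```

```text
13.6 [ 0.48779273 -0.10619235  0.0507597 ]
pin (array([-18.1 , -13.03]), np.float64(46.0625), array([7.6, 7.8]))
grey (array([ 0.54, -1.68]), np.float64(481.671875), array([27.6, 27.6])) enclosing [ 0.39109421 -1.70546913] 13.92751693725586
grey (array([23.57, -0.55]), np.float64(230.734375), array([34. ,  7.4])) enclosing [23.51805878 -0.92102814] 17.16053009033203
[ 0.24986671  0.42162024 28.25969178] 0.05384806537117234
```

step_arm(
  moves=[
    [[0, 0.5, 12], [0, 0, 0], 52],
    [[0, 0.5, 24], [0, 0, 0], 50],
    [[0, 0.5, 27.5], [0, 0, 0], 48],
    [[0, 0.5, 27.5], [0, 0, 0], 48],
    [[0, 0.5, 27.5], [0, 0, 0], 48],
  ],
)

```text
clock: 14.02
tcp_pos: [0.4877, -0.1058, 0.0237]
orientation: [0.0, -0.057, 0.998, -0.0]
wrist_force: [1.0, 0.4, -0.5]
finger_gap: 0.048
grip_force: 0.0
```

step_arm(
  moves=[
    [[0, 0, 0], [0, 0, 0], 43],
    [[0, 0, 0], [0, 0, 0], 39],
    [[0, 0, 0], [0, 0, 0], 36],
    [[0, 0, 0], [0, 0, 0], 34],
    [[0, 0, 0], [0, 0, 0], 33],
    [[0, 0, 0], [0, 0, 0], 33],
  ],
)

```text
clock: 14.52
tcp_pos: [0.4879, -0.1063, 0.0239]
orientation: [0.001, -0.057, 0.998, -0.001]
wrist_force: [-2.0, -1.5, 5.7]
finger_gap: 0.0343
grip_force: 19.4
```

```bash
python3 n.py
```

```text
14.5667 [ 0.48783081 -0.10623433  0.02390862]
pin (array([-18.7, -13.7]), np.float64(33.125), array([7.2, 7.4]))
grey (array([ 0.52, -1.64]), np.float64(491.65625), array([27.6, 27.9])) enclosing [ 0.3910408  -1.66670418] 13.930767059326172
grey (array([26.39,  0.99]), np.float64(212.6875), array([33.5, 24.6])) enclosing [27.30233765 -0.10477448] 17.618520736694336
```

Squeezing reduced the offset to about 0.5 mm. I'll nudge +y while it is gripped.

step_arm(
  moves=[
    [[0, 0.5, 0], [0, 0, 0], 33],
    [[0, 1, 0], [0, 0, 0], 33],
    [[0, 1, 0], [0, 0, 0], 33],
  ],
)

```text
clock: 14.82
tcp_pos: [0.4879, -0.1061, 0.0239]
orientation: [0.001, -0.057, 0.998, -0.002]
wrist_force: [-1.7, -5.0, 5.8]
finger_gap: 0.0342
grip_force: 19.6
```

```bash
python3 n.py
```

```text
14.8667 [ 0.48788097 -0.10615536  0.02390923]
pin (array([-18.68, -13.73]), np.float64(32.953125), array([7. , 7.5]))
grey (array([ 0.49, -1.56]), np.float64(491.078125), array([27.6, 27.9])) enclosing [ 0.36931801 -1.61221504] 13.918511390686035
grey (array([26.62,  0.66]), np.float64(211.71875), array([33.9, 24.6])) enclosing [27.38353729 -0.37892532] 17.65144920349121
```

step_arm(
  moves=[
    [[0, 0, 0], [0, 0, 0], 40],
    [[0, 0, -0.5], [0, 0, 0], 48],
    [[0, 0, -3], [0, 0, 0], 52],
    [[0, 0, -25], [0, 0, 0], 52],
    [[0, 0, -60], [0, 0, 0], 30],
    [[-22, 0, -90], [0, 0, 0], 0],
    [[-42, 0, -90], [0, 0, 0], 0],
    [[-42, 0, -90], [0, 0, 0], 0],
  ],
)

```text
clock: 15.53
tcp_pos: [0.5338, -0.1003, 0.1156]
orientation: [0.004, -0.058, 0.998, -0.001]
wrist_force: [0.9, -0.4, -0.3]
finger_gap: 0.0036
grip_force: 0.0
```

step_arm(
  moves=[
    [[0, 0, 0], [0, 0, 0], 0],
    [[0, 0, 0], [0, 0, 0], 0],
    [[0, 0, 0], [0, 0, 0], 0],
  ],
)

```text
clock: 15.78
tcp_pos: [0.5269, -0.0993, 0.1117]
orientation: [-0.001, -0.057, 0.998, 0.001]
wrist_force: [-0.7, 0.9, 0.3]
finger_gap: -0.0002
grip_force: 0.0
```

```bash
python3 n.py;python3 n.py
```

```text
15.8333 [ 0.52708344 -0.09939638  0.1118319 ]
pin (array([-17.77, -13.08]), np.float64(46.09375), array([7.5, 7.8]))
pin (array([-17.81,  11.86]), np.float64(44.5), array([7.5, 7.8]))
grey (array([-0.1 , -1.66]), np.float64(906.234375), array([34.6, 34.6])) enclosing [-0.09310913 -1.64590645] 17.518299102783203
grey (array([22.99, -4.27]), np.float64(211.640625), array([29.2, 14.2])) enclosing [22.5    -2.9375] 14.920766830444336
white [ 0.27639771 -1.67675591] [27.92463875 27.98457718] 478.984375
15.8833 [ 0.52732325 -0.09953533  0.11199214]
pin (array([-17.79, -13.1 ]), np.float64(45.96875), array([7.6, 7.6]))
pin (array([-17.81,  11.85]), np.float64(44.1875), array([7.5, 7.8]))
grey (array([-0.11, -1.64]), np.float64(906.234375), array([34.2, 34.8])) enclosing [-0.19074059 -1.69431305] 17.522029876708984
grey (array([23.  , -4.22]), np.float64(217.953125), array([29.5, 14.5])) enclosing [22.9375 -2.9375] 15.003396987915039
white [ 0.23108101 -1.65376663] [27.89485931 28.07673454] 475.96875
```

Still about 1 mm off, so friction is holding it on one pin. I'll roll the wheel back one stroke, recentre the watch free of the jaw, and close again.

step_arm(
  moves=[
    [[-25, 3, 0], [0, 0, 0], 0],
    [[-47, 7, 15], [0, 0, 0], 0],
    [[-47, 7, 35], [0, 0, 0], 0],
    [[-47, 7, 48], [0, 0, 0], 0],
    [[-47, 7, 48], [0, 0, 0], 0],
    [[-47, 7, 48], [0, 0, 0], 0],
  ],
)

```text
clock: 16.38
tcp_pos: [0.5731, -0.0872, 0.0639]
orientation: [-0.001, -0.057, 0.998, 0.001]
wrist_force: [0.1, -0.8, 0.2]
finger_gap: -0.0
grip_force: 0.0
```

step_arm(
  moves=[
    [[0, 0, 5], [0, 0, 0], 0],
    [[0, 0, 7.5], [0, 0, 0], 0],
    [[0, 0, 7.8], [0, 0, 0], 0],
    [[0, 0, 7.8], [0, 0, 0], 0],
  ],
)

```text
clock: 16.72
tcp_pos: [0.5747, -0.0877, 0.0575]
orientation: [0.0, -0.057, 0.998, -0.0]
wrist_force: [0.0, 0.2, -0.4]
finger_gap: -0.0002
grip_force: 0.0
```

step_arm(
  moves=[
    [[0, 0, 1.5], [0, 0, 0], 0],
    [[0, 0, 2.6], [0, 0, 0], 0],
    [[0, 0, 2.6], [0, 0, 0], 0],
  ],
)

```text
clock: 16.97
tcp_pos: [0.5754, -0.0877, 0.0553]
orientation: [0.001, -0.057, 0.998, -0.0]
wrist_force: [0.1, -0.4, 5.9]
finger_gap: 0.0
grip_force: 2.4
```

step_arm(
  moves=[
    [[0, -3, 0.3], [0, 0, 0], 0],
    [[0, -6, 0.3], [0, 0, 0], 0],
    [[0, -9, 0.3], [0, 0, 0], 0],
    [[0, -12, 0.3], [0, 0, 0], 0],
  ],
)

```text
clock: 17.3
tcp_pos: [0.5767, -0.0993, 0.0552]
orientation: [0.001, -0.057, 0.998, 0.0]
wrist_force: [0.2, 1.7, 4.9]
finger_gap: -0.0001
grip_force: 3.0
```

step_arm(
  moves=[
    [[0, -3, 0], [0, 0, 0], 0],
    [[0, -6, 0], [0, 0, 0], 0],
    [[0, -6, -5], [0, 0, 0], 0],
    [[0, 4, -8], [0, 0, 0], 0],
    [[0, 4, -8], [0, 0, 0], 0],
  ],
)

```text
clock: 17.72
tcp_pos: [0.5752, -0.094, 0.0627]
orientation: [-0.0, -0.057, 0.998, 0.0]
wrist_force: [-0.2, -0.1, 0.2]
finger_gap: 0.0001
grip_force: 0.0
```

```bash
python3 m.py; python3 n.py
```

```text
17.7667 [ 0.57519479 -0.09440622  0.06240044] [0.8 0.3 0.4]
+14 .......oooooo.......-######-#####--.............-#######-..............
 +9 .......oooooo-################-#########........-#######-..............
 +0 ..........#############-#############--###--....-######################
 -9 ........oooo##############################......-#######-..............
-14 ......ooooooo-..######################..........-#######-..............
17.8167 [ 0.57522799 -0.09470543  0.06217693]
pin (array([-17.39, -12.99]), np.float64(45.859375), array([7.6, 7.8]))
pin (array([-17.37,  11.97]), np.float64(45.25), array([7.6, 7.6]))
grey (array([ 0.94, -1.49]), np.float64(904.390625), array([34.6, 34.8])) enclosing [ 0.83761406 -1.4734726 ] 17.589096069335938
grey (array([29.41, -0.6 ]), np.float64(325.6875), array([34.1, 21.5])) enclosing [27.70628738 -0.625     ] 17.299732208251953
white [-17.16944695 -12.89908123] [6.83823061 6.98223925] 37.203125
white [-17.10433388  11.82025528] [6.8123436  6.86998367] 36.578125
white [ 0.75390434 -1.43291283] [28.16497803 28.25024986] 545.0625
```

step_arm(
  moves=[
    [[0, 0, -25], [0, 0, 0], 0],
    [[30, 0, -45], [0, 0, 0], 25],
    [[65, -0.5, -45], [0, 0, 0], 54],
    [[86, -0.5, -30], [0, 0, 0], 54],
    [[86, -0.5, -8], [0, 0, 0], 54],
    [[86, -0.5, 12], [0, 0, 0], 54],
    [[86, -0.5, 12], [0, 0, 0], 54],
    [[86, -0.5, 12], [0, 0, 0], 54],
  ],
)

```text
clock: 18.48
tcp_pos: [0.489, -0.1053, 0.0495]
orientation: [-0.001, -0.057, 0.998, 0.001]
wrist_force: [0.3, -0.9, 0.6]
finger_gap: 0.0537
grip_force: 0.0
```

```bash
python3 -c "
from h import *
s=telemetry.get_state();print(totool(np.array([.4902,-.1049,.0225])-s['tcp_pos'])*1000,s['finger_gap'],s['tcp_pos'])"
```

```text
[-1.32905125  0.19703216 26.99706277] 0.053701754183042176 [ 0.48897125 -0.10527526  0.04949992]
```

step_arm(
  moves=[
    [[-1, 0.2, 12], [0, 0, 0], 52],
    [[-1, 0.2, 23], [0, 0, 0], 50],
    [[-1, 0.2, 26], [0, 0, 0], 46],
    [[-1, 0.2, 26], [0, 0, 0], 42],
    [[-1, 0.2, 26], [0, 0, 0], 38],
    [[-1, 0.2, 26], [0, 0, 0], 35],
    [[-1, 0.2, 26], [0, 0, 0], 33],
    [[-1, 0.2, 26], [0, 0, 0], 33],
  ],
)

```text
clock: 19.15
tcp_pos: [0.4918, -0.1056, 0.0253]
orientation: [0.001, -0.057, 0.998, -0.0]
wrist_force: [-2.1, 0.4, 6.0]
finger_gap: 0.0338
grip_force: 19.7
```

step_arm(
  moves=[
    [[-1, 0, -0.5], [0, 0, 0], 33],
    [[-2, 0, -0.5], [0, 0, 0], 33],
    [[-2, 0, -0.5], [0, 0, 0], 33],
  ],
)

```text
clock: 19.4
tcp_pos: [0.4925, -0.1055, 0.0253]
orientation: [-0.001, -0.057, 0.998, -0.0]
wrist_force: [-3.9, -0.1, 7.7]
finger_gap: 0.0334
grip_force: 20.6
```

```bash
python3 -c "
from h import *
s=telemetry.get_state();X=s['tcp_pos']-[.4872,-.1052,0];a=np.radians(6.5);c,d=np.cos(a),np.sin(a);print(X[0]*c+X[1]*d,-X[0]*d+X[1]*c,s['tcp_pos'],s['grip_force'],s['finger_gap'],s['wrist_force'])"; python3 n.py
```

```text
0.005237859505177922 -0.000858121135092563 [ 0.49250133 -0.10545966  0.02525976] 20.552460914477706 0.03341281035248256 [-3.90663043 -0.06177894  7.70843115]
19.45 [ 0.49246572 -0.10545345  0.02523408]
pin (array([-18.12, -13.01]), np.float64(45.53125), array([7.6, 7.9]))
grey (array([ 1.22, -1.35]), np.float64(498.875), array([27.8, 27.9])) enclosing [ 1.09853935 -1.40579224] 13.966645240783691
grey (array([31.04,  1.49]), np.float64(198.609375), array([33.6, 19.6])) enclosing [28.54238892 -0.50800323] 16.886930465698242
white [-18.9608717  -12.86832333] [6.36136866 6.59011221] 31.578125
```

step_arm(
  moves=[
    [[0, 0, -1.5], [0, 0, 0], 33],
    [[-1, 0.5, -1.5], [0, 0, 0], 33],
    [[-1, 1, -1.5], [0, 0, 0], 33],
    [[-1, 1, -1.5], [0, 0, 0], 33],
  ],
)

```text
clock: 19.78
tcp_pos: [0.4941, -0.104, 0.026]
orientation: [0.0, -0.057, 0.998, 0.0]
wrist_force: [0.1, -1.0, -0.3]
finger_gap: 0.0337
grip_force: 20.0
```

```bash
python3 n.py
```

```text
19.8333 [ 0.49395938 -0.10395941  0.0259632 ]
pin (array([-18.12, -13.02]), np.float64(45.359375), array([7.5, 7.8]))
grey (array([ 3.36, -0.04]), np.float64(506.328125), array([28. , 28.1])) enclosing [ 3.25631332 -0.07794189] 14.043993949890137
grey (array([31.77,  2.87]), np.float64(160.96875), array([33.2, 19.8])) enclosing [28.875  -0.5625] 16.854745864868164
white [-18.8793993 -12.8551178] [6.34543514 6.69005203] 32.84375
```

step_arm(
  moves=[
    [[0, -0.4, 0], [0, 0, 0], 33],
    [[0, -0.4, 0], [0, 0, 0], 33],
    [[0, -0.4, 0], [0, 0, 0], 33],
  ],
)

```text
clock: 20.08
tcp_pos: [0.494, -0.1045, 0.0261]
orientation: [-0.0, -0.057, 0.998, 0.0]
wrist_force: [0.4, -0.0, -1.2]
finger_gap: 0.034
grip_force: 20.0
```

```bash
python3 n.py
```

```text
20.1333 [ 0.49395773 -0.10448432  0.02610379]
pin (array([-18.13, -13.02]), np.float64(45.390625), array([7.8, 7.8]))
grey (array([ 3.24, -0.55]), np.float64(506.828125), array([28., 28.])) enclosing [ 3.1173439  -0.60666656] 14.036128997802734
grey (array([31.6 ,  2.68]), np.float64(166.046875), array([33.4, 19.8])) enclosing [28.97048569 -0.52089882] 16.856239318847656
white [-18.87543869 -12.87835407] [6.36813784 6.67787457] 32.578125
```

step_arm(
  moves=[
    [[0, 0, 0.6], [0, 0, 0], 33],
    [[0, 0, 0.6], [0, 0, 0], 40],
    [[0, 0, 0.3], [0, 0, 0], 48],
    [[0, 0, -3], [0, 0, 0], 52],
    [[0, 0, -25], [0, 0, 0], 52],
    [[0, 0, -60], [0, 0, 0], 30],
    [[-30, 0, -75], [0, 0, 0], 0],
    [[-65, 0, -75], [0, 0, 0], 0],
  ],
)

```text
clock: 20.8
tcp_pos: [0.5603, -0.0979, 0.1063]
orientation: [0.003, -0.056, 0.998, -0.001]
wrist_force: [1.2, -0.7, 1.6]
finger_gap: 0.0162
grip_force: 0.0
```

step_arm(
  moves=[
    [[-18, -1, 10], [0, 0, 0], 0],
    [[-18, -1, 35], [0, 0, 0], 0],
    [[-18, -1, 35], [0, 0, 0], 0],
    [[-18, -1, 35], [0, 0, 0], 0],
  ],
)

```text
clock: 21.13
tcp_pos: [0.5747, -0.0954, 0.065]
orientation: [-0.002, -0.057, 0.998, 0.001]
wrist_force: [0.1, -0.4, 0.3]
finger_gap: -0.0002
grip_force: 0.0
```

```bash
python3 n.py
```

```text
21.1833 [ 0.57537688 -0.09575136  0.06604951]
pin (array([-17.42, -13.03]), np.float64(45.25), array([7.6, 7.6]))
pin (array([-17.36,  11.97]), np.float64(45.015625), array([7.6, 7.8]))
grey (array([ 3.2 , -0.71]), np.float64(904.265625), array([34.8, 34.5])) enclosing [ 3.15714645 -0.6658535 ] 17.564016342163086
grey (array([29.42, -0.62]), np.float64(326.875), array([34.2, 21.5])) enclosing [27.70199966 -0.60053635] 17.322978973388672
white [-17.15068722 -12.92236233] [6.80701685 6.90123606] 36.734375
white [-17.13474846  11.81316376] [6.83802843 6.98901033] 36.375
white [ 3.11885834 -0.6324234 ] [28.17992973 28.18976021] 541.234375
```

Centred within 0.1 mm. Closing again.

step_arm(
  moves=[
    [[0, -6, 3], [0, 0, 0], 0],
    [[0, -10, 6], [0, 0, 0], 0],
    [[0, -10, 9], [0, 0, 0], 0],
    [[0, -10, 10.5], [0, 0, 0], 0],
    [[0, -10, 10.8], [0, 0, 0], 0],
    [[0, -10, 10.8], [0, 0, 0], 0],
  ],
)

```text
clock: 21.68
tcp_pos: [0.5777, -0.1063, 0.0556]
orientation: [0.0, -0.057, 0.998, -0.0]
wrist_force: [-0.1, -0.6, 0.6]
finger_gap: 0.0002
grip_force: 0.4
```

step_arm(
  moves=[
    [[1, 0, 0.8], [0, 0, 0], 0],
    [[2, 0, 1.4], [0, 0, 0], 0],
    [[2, 3, 1.4], [0, 0, 0], 0],
    [[2, 6, 1.4], [0, 0, 0], 0],
    [[2, 9, 1.4], [0, 0, 0], 0],
    [[2, 11, 1.4], [0, 0, 0], 0],
  ],
)

```text
clock: 22.18
tcp_pos: [0.5764, -0.0955, 0.0555]
orientation: [0.002, -0.057, 0.998, -0.001]
wrist_force: [3.6, -0.8, 6.1]
finger_gap: -0.0003
grip_force: 3.0
```

step_arm(
  moves=[
    [[0, 3, 0], [0, 0, 0], 0],
    [[0, 6, 0], [0, 0, 0], 0],
    [[0, 9, 0], [0, 0, 0], 0],
    [[0, 9, -5], [0, 0, 0], 0],
    [[0, -6, -6], [0, 0, 0], 0],
    [[0, -11, -4], [0, 0, 0], 0],
    [[0, -11, 0], [0, 0, 0], 0],
    [[0, -11, 0], [0, 0, 0], 0],
  ],
)

```text
clock: 22.85
tcp_pos: [0.5764, -0.1077, 0.0538]
orientation: [0.001, -0.056, 0.998, -0.001]
wrist_force: [0.1, -3.3, 5.8]
finger_gap: -0.0002
grip_force: 3.1
```

step_arm(
  moves=[
    [[0, 3, 0], [0, 0, 0], 0],
    [[0, 6, 0], [0, 0, 0], 0],
    [[0, 9, 0], [0, 0, 0], 0],
    [[0, 12, 0], [0, 0, 0], 0],
  ],
)

```text
clock: 23.18
tcp_pos: [0.5756, -0.0963, 0.055]
orientation: [0.001, -0.056, 0.998, -0.002]
wrist_force: [0.5, -5.5, 7.6]
finger_gap: 0.0001
grip_force: 3.6
```

step_arm(
  moves=[
    [[0, 3, 0], [0, 0, 0], 0],
    [[0, 6, 0], [0, 0, 0], 0],
  ],
)

```text
clock: 23.35
tcp_pos: [0.5749, -0.0901, 0.055]
orientation: [0.001, -0.056, 0.998, -0.002]
wrist_force: [-0.2, -4.2, 8.1]
finger_gap: -0.0001
grip_force: 3.5
```

step_arm(
  moves=[
    [[0, 0, -5], [0, 0, 0], 0],
    [[0, -7, -7], [0, 0, 0], 0],
    [[0, -7, -7], [0, 0, 0], 0],
  ],
)

```text
clock: 23.6
tcp_pos: [0.5744, -0.0961, 0.0609]
orientation: [-0.0, -0.057, 0.998, 0.0]
wrist_force: [0.3, 1.0, -0.3]
finger_gap: 0.0001
grip_force: 0.0
```

```bash
python3 m.py;python3 n.py
```

```text
23.65 [ 0.57418094 -0.09580666  0.06064719] [0.9 0.7 0.2]
+14 .......ooooo.......################........########....................
 +9 .......oooooo#####-#####################...########....................
 +0 .........###############--################-############################
 -9 ........-oo-####################-########..########....................
-14 ......ooooooo...####################-......########....................
23.7 [ 0.57399895 -0.09553524  0.06044924]
pin (array([-17.39, -13.01]), np.float64(45.90625), array([7.6, 7.8]))
pin (array([-17.36,  11.96]), np.float64(45.34375), array([7.5, 7.8]))
grey (array([ 7.09, -0.7 ]), np.float64(1259.75), array([34.8, 62.1])) enclosing [13.89541245 -0.5625    ] 31.048181533813477
white [-17.16630936 -12.92447376] [6.84831858 6.98526239] 37.25
white [-17.15468884  11.80414963] [6.88465643 6.96474361] 37.0
white [ 0.00214195 -0.6747036 ] [28.11530495 28.2536602 ] 543.984375
```

Seated on both pins and centred within 0.15 mm. The jaw is about 1 mm further in than before, and the finger slipped, so it holds. I'll retreat and hand in.

step_arm(
  moves=[
    [[0, 0, -20], [0, 0, 0], 0],
    [[0, 0, -50], [0, 0, 0], 0],
    [[0, 0, -80], [0, 0, 0], 0],
    [[0, 0, -80], [0, 0, 0], 0],
    [[0, 0, -80], [0, 0, 0], 0],
    [[0, 0, -80], [0, 0, 0], 0],
  ],
)

```text
clock: 24.2
tcp_pos: [0.574, -0.0951, 0.1402]
orientation: [-0.0, -0.057, 0.998, 0.0]
wrist_force: [0.1, -0.7, -1.4]
finger_gap: 0.0001
grip_force: 0.0
```

```bash
python3 n.py; python3 -c "
from workcell import env
print(env.hand_in())"
```

```text
24.25 [ 0.57344779 -0.09497103  0.139539  ]
pin (array([-17.51, -13.13]), np.float64(45.0625), array([7.5, 7.5]))
pin (array([-17.49,  11.83]), np.float64(43.28125), array([7.6, 7.4]))
grey (array([-0.2, -1. ]), np.float64(885.375), array([34.5, 33.8])) enclosing [-0.07197762 -0.81314087] 17.429059982299805
grey (array([24.58, -0.73]), np.float64(334.484375), array([34. , 27.4])) enclosing [26.44392776 -0.68199158] 18.546737670898438
white [-0.0830555  -0.85752296] [28.03470802 28.38756752] 497.1875
the job is handed in; nothing more can be done
None
```

The watch sits dial up on the blue holder's bed, pressed against both pins by the jaw and centred to about 0.2 mm in the last picture; I handed it in at about 24 s with the arm clear, after it jammed on one pin at first and I rolled the jaw back, recentred it and closed again.

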